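# Slide the thin dough scraper over the riser's edge and pick it

## Robot

A 6-joint arm with a two-finger parallel gripper is mounted at the origin on a cart in front of the work surface, level with it; the furniture and walls round the work are solid. World frame = base frame: x ahead of the robot, y to its left, z up, the work surface at z = 0. Lengths are in m, angles in rad, forces in N, time in s.
With the tool pointing down it reaches from about 0.375 to 0.9 m from the base axis. Payload 3.1 kg.
Tool frame: the origin (TCP) lies between the finger pads; the fingertips stand robot.tip_extent ahead of it and the grasp point (between the pads) lies 3 mm ahead of it (robot.tip_extent is the distance from the TCP to the fingertips, in m); z points along the fingers, x is the direction in which the jaws open and shut, and the axes are right-handed (so a half turn about z gives the same grasp; the last joint's range is limited). The gripper opens to 87 mm and grips with 3 to 60 N. Pads are 19 mm wide; open, the fingers measure 117 mm over their backs; the gripper's body (75 mm by 190 mm) begins 51 mm behind the grasp point.
Start: joints at [0.97, 0.527, 1.433, -0, 1.181, -0.178], TCP at [0.256, 0.57, 0.245] pointing down, gripper open.
Joint ranges: [-3.08, 3.08], [-0.75, 2.2], [0.22, 2.44], [-1.43, 4.57], [0, 2.65], [-2.85, 2.85]. Speed limits (rad/s): [2.79, 2.79, 3.14, 3.14, 3.14, 3.14].

## Interface

Orientations are given as a unit quaternion [x, y, z, w].
In Python, from rig import robot, cams gives the robot as it stands.
- The arm moves only by the tool carry_out, never from a script. Its argument "steps" is a list of rows, each a list of 3 entries, a list of its own where there are three numbers: the shift along the world's x, y, z in cm, then the turn about the world's z in degrees, then the closure, from 0 (fully open) to 1 (shut). In form: [[[dx, dy, dz], spin, fingers], ...]. A call has 1 to 10 rows; each row shifts and turns the pose as measured when the row begins; what a row does not reach is not made up. A row lasts 1/10 s, in which the tool goes at most 50 mm and 8.59 degrees, less where a joint would pass 70% of its speed; a pose out of reach is approached as far as the arm can. A call with a gripper value outside its range is refused whole. The fingers move at their own pace and stop on an object; "squeeze" is the grip in N (left out, the last holds). Time passes only in rows, so rows that do not move let the fingers close. It gives the time, the measured TCP pose, the force and the opening at its end, in the units of the state.
- robot.get_obs(): the state, without advancing time (a new reading comes with each control period).
- cams.camera(name): name is "scene" or "side" or "wrist"; returns a dict with "pixels" (420x560x3 uint8, red, green, blue), "fx", "fy", "cx", "cy" (pixels), "k1" (the pictures are not rectified: a ray, as slopes to the right and down, at radius r is drawn at 1 + k1 r^2 times it, then the intrinsics apply), "eye" and "rotation" of the camera in the world. Camera axes: x right, y up, looking along -z (the intrinsics and any distortion apply to the point x, -y, -z); pixel columns grow to the right and rows downward; lengths in m; the calibration is good to about 2 mm. A picture is of the moment at which its call begins. There is no depth.
- robot.hand_in(): hands the job in, once; it reports no verdict.
The state is a dict: "time": time; "q": joint angles; "joint_velocities": joint speeds; "joint_torque": joint torques, N m; "position": TCP position; "tool_rot": TCP orientation; "ft_force": force on the tool from outside, world axes, zero at the start; "moment": the same for the moment, N m; "grip_width": finger opening in m.
Only numpy, scipy, OpenCV 4.12 (cv2) and the standard library are available. Lean on these libraries where they do the work, as an engineer would, in place of code of your own. Each camera call takes 0.05 s, during which the arm holds its last target. There are 200 camera calls.

## Task

Get the blue dough scraper ready on the dark wooden pastry board. It is too thin to be picked up where it lies, so slide it flat over the front edge of the wooden riser (the edge towards the robot) until about a third of it sticks out, grip it there by its two long sides, lift it, and lay it gently flat on the pastry board, wholly on the board. Leave the orange scraper where it is.

Things in the scene. Friction and masses are not known exactly. Their poses are not given: they have to be found in the camera images.
- scraper_blue: Blue flat plastic dough scraper, a rigid plate 130 (x) x 50 (y) x 3 mm, some 40 g, on the left or right half of the riser. Origin: centre of its underside, z up. Its plain -x end points to the robot; a 12 mm hanging hole (too small for a finger) is near the +x end. It slides easily (friction about 0.35): a shut gripper pressed on its middle with 5 to 15 N drags it. It tips off if half sticks out.
- scraper_blue_near (a point): Middle of the blue scraper's plain -x end (65 mm from its centre, half-way up its thickness), the end nearest the robot at the start; same axes as the scraper.
- scraper_blue_hole (a point): Middle of the blue scraper's far +x end edge, beside the hanging hole, 65 mm from its centre; same axes as the scraper.
- scraper_orange: Orange dough scraper of the same shape and size as the blue one, same frame; it lies on the other half of the riser and is to be left alone.
- riser: Low light-wood riser, fixed: level top board 200 (x) by 280 mm (y), 15 mm thick, upper face 55 mm above the worktop (z = 0), on two side feet set in 20 mm from the front edge. Origin: centre of its underside on the worktop; its front edge is at -100 mm in its x, towards the robot, with free space before it down to the worktop.
- riser_front (a point): Middle of the riser's upper front edge, 55 mm above the worktop; same axes as the riser: the edge runs along y, -x points off the edge towards the robot.
- board: Dark-brown wooden pastry board lying flat on the worktop, fixed, 300 x 200 mm, 12 mm thick, empty, with a thin lighter stripe across each end. Origin at the centre of its underside; its x is the 300 mm length (pointing roughly away from the robot), its y the 200 mm width; upper face 12 mm above the worktop.
Mind the look-alikes: they are no part of the job. Several things have the shape of the scraper_blue; the one meant has the colours described above.

How it is judged:
By the outcome, as a careful person would: the job done as asked, in the order asked, and still so for the second after the job is handed in, with the robot touching nothing.
It also fails if it takes over 51 s, if anything falls off the work surface, if the arm or the gripper's body presses on something with over 40 N, if the wrist force passes 120 N, or if a joint passes its speed limit or range.

## Working session

There is one attempt and no reset: what is moved stays moved. The work goes in short steps, Python scripts to look and compute and a tool call to move; the robot and the scene stay as the last step left them, time stands still between calls to the robot, and variables do not carry over. Pictures are saved under pics/ and viewed, about 8 in all and at most 12, crops included, and the job is handed in when it is done.

Besides the shell and the picture viewer there is one more tool, called after ">>>" as name(argument=value, ...) on one line, values as JSON. carry_out: Moves the arm, as the interface text tells. Its arguments: {"type":"object","properties":{"steps":{"type":"array"},"squeeze":{"type":"number"}},"required":["steps"]}

```bash
ls; mkdir -p pics; python3 - <<'E'
from rig import robot,cams
import cv2,numpy as np
o=robot.get_obs();print(o, robot.tip_extent)
for n in("scene","side"):
    c=cams.camera(n);cv2.imwrite(f"pics/{n}0.png",c["pixels"][:,:,::-1])
    print({k:v for k,v in c.items() if k!="pixels"})
E
```

```text
pics
{'time': 0.0, 'q': array([ 9.69504028e-01,  5.28459691e-01,  1.43389127e+00,  4.80623926e-06,
        1.18136324e+00, -1.78467469e-01]), 'joint_velocities': array([ 0.00053972,  0.00143933,  0.00046515, -0.00173063,  0.00061045,
        0.00047619]), 'joint_torque': array([ 6.90317447e-04, -4.40048325e+01, -1.76591241e+01,  6.32379600e-02,
        5.82789362e-02, -1.62590886e-04]), 'position': array([0.25602886, 0.56941685, 0.24357905]), 'tool_rot': array([ 8.39743480e-01,  5.42982285e-01, -9.79733419e-04,  4.06650488e-04]), 'ft_force': array([-0.23237571,  0.89786407,  0.32774016]), 'moment': array([ 0.00569353,  0.06180835, -0.02784893]), 'grip_width': 0.08693090343598119} 0.022
{'fx': 440.0539601856543, 'fy': 440.0539601856543, 'cx': 274.83325770849217, 'cy': 205.98369203126933, 'k1': -0.09811678992586817, 'eye': array([ 0.03136167, -0.48866003,  0.61299746]), 'rotation': array([ 0.40338851, -0.17023488, -0.34096063,  0.83189161])}
{'fx': 455.142056468616, 'fy': 455.142056468616, 'cx': 290.25016318183464, 'cy': 200.25029271897935, 'k1': 0.005707609565072144, 'eye': array([0.59180911, 0.89311087, 0.65872959]), 'rotation': array([0.00812846, 0.4724726 , 0.8804515 , 0.0388423 ])}
```

View pics/scene0.png

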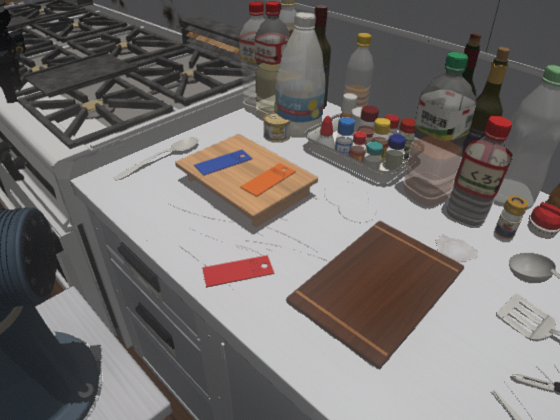

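View pics/side0.png

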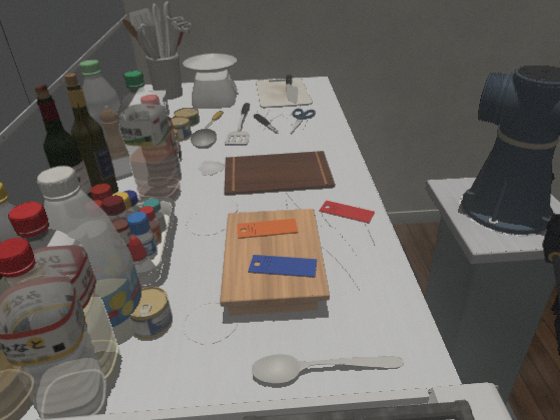

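The blue scraper is at about (222,162) in scene and (283,266) in side, on the left half of the riser. The orange one is beside it at (268,180). The board is at (380,290), and a red look-alike lies on the worktop at (238,271).

```bash
cat > h.py <<'E'
import cv2,numpy as np
from scipy.spatial.transform import Rotation as R
def K(c): return np.array([[c["fx"],0,c["cx"]],[0,c["fy"],c["cy"]],[0,0,1.]])
def cast(c,px,z):
    px=np.asarray(px,float).reshape(-1,1,2)
    u=cv2.undistortPoints(px,K(c),np.array([c["k1"],0,0,0,0.])).reshape(-1,2)
    d=R.from_quat(c["rotation"]).apply(np.c_[u[:,0],-u[:,1],-np.ones(len(u))])
    return c["eye"]+d*((z-c["eye"][2])/d[:,2])[:,None]
def proj(c,P):
    p=R.from_quat(c["rotation"]).inv().apply(np.atleast_2d(P)-c["eye"])
    u=np.c_[p[:,0],-p[:,1]]/-p[:,2:]
    u*=1+c["k1"]*(u**2).sum(1)[:,None]
    return u*[c["fx"],c["fy"]]+[c["cx"],c["cy"]]
HSV={"blue":((108,120,60),(125,255,255)),"orange":((5,190,150),(12,255,255)),"riser":((10,60,90),(22,200,255)),"board":((0,40,15),(18,255,110))}
def rect(c,name,z,roi=None):
    """largest blob of the colour (roi x0,y0,x1,y1) cast on plane z: centre, sizes, long-axis angle deg, area px"""
    m=cv2.inRange(cv2.cvtColor(c["pixels"],cv2.COLOR_RGB2HSV),*HSV[name])
    if roi: 
        k=np.zeros_like(m);k[roi[1]:roi[3],roi[0]:roi[2]]=255;m&=k
    m=cv2.morphologyEx(m,cv2.MORPH_CLOSE,np.ones((5,5)))
    ct=max(cv2.findContours(m,cv2.RETR_EXTERNAL,cv2.CHAIN_APPROX_NONE)[0],key=cv2.contourArea)
    P=cast(c,ct,z)[:,:2]
    (o,s,a)=cv2.minAreaRect((P*1000).astype(np.float32))
    if s[0]<s[1]: s=s[::-1];a+=90
    return np.round(o,1),np.round(s,1),round((a+90)%180-90,1),cv2.contourArea(ct)
E
python3 - <<'E'
from rig import cams
from h import *
roi={"scene":{"blue":(170,130,320,230),"orange":(170,130,320,230),"riser":(170,130,320,230),"board":(285,215,470,360)},
"side":{"blue":(220,200,330,300),"orange":(220,200,330,300),"riser":(215,205,330,320),"board":(215,145,340,200)}}
for n in roi:
    c=cams.camera(n)
    for k,z in(("blue",.058),("orange",.058),("riser",.055),("board",.012)):
        print(n,k,rect(c,k,z,roi[n][k]))
E
```

```text
scene blue (array([566.3, 216.9]), array([125.9,  45.9]), -11.7, 509.5)Traceback (most recent call last):
  File "<stdin>", line 8, in <module>
  File "h.py", line 21, in rect
    ct=max(cv2.findContours(m,cv2.RETR_EXTERNAL,cv2.CHAIN_APPROX_NONE)[0],key=cv2.contourArea)
ValueError: max() iterable argument is empty
```

```bash
sed -i 's/"orange":((5,190,150),(12,255,255))/"orange":((3,205,120),(14,255,255))/' h.py
python3 - <<'E'
from rig import cams
from h import *
roi={"scene":{"blue":(170,130,320,230),"orange":(170,130,320,230),"riser":(170,130,320,230),"board":(285,215,470,360)},
"side":{"blue":(220,200,330,300),"orange":(220,200,330,300),"riser":(215,205,330,320),"board":(215,145,340,200)}}
pts={"scene":[(268,180),(240,200),(380,290)],"side":[(265,229),(260,290),(278,172)]}
for n in roi:
    c=cams.camera(n)
    h=cv2.cvtColor(c["pixels"],cv2.COLOR_RGB2HSV)
    print([h[y,x].tolist() for x,y in pts[n]])
    for k,z in(("blue",.058),("orange",.058),("riser",.055),("board",.012)):
        try: print(n,k,rect(c,k,z,roi[n][k]))
        except ValueError: print(n,k,"none")
# hand-picked corners: riser top (left,back,right,front) & board
c=cams.camera("scene")
print("riser",(cast(c,[(177,178),(240,137),(315,178),(257,214)],.055)*1000).round())
print("board",(cast(c,[(291,296),(383,224),(463,266),(362,356)],.012)*1000).round())
E
```

```text
[[10, 184, 205], [14, 110, 197], [11, 132, 87]]
scene blue (array([566.3, 216.9]), array([125.9,  45.9]), -11.7, 509.5)
scene orange none
scene riser (array([574.3, 146. ]), array([308.2, 216.6]), 89.2, 6648.0)
scene board (array([ 553.1, -242.1]), array([299.7, 197.4]), 1.5, 13028.0)
[[10, 165, 188], [15, 99, 173], [8, 92, 89]]
side blue (array([569.1, 218. ]), array([127.1,  47.8]), -11.9, 978.5)
side orange none
side riser (array([586.8, 180.2]), array([312.2, 198.3]), 89.2, 9664.5)
side board (array([ 558.2, -231.5]), array([296.1, 209.8]), 1.4, 3687.5)
riser [[451. 239.  55.]
 [675. 281.  55.]
 [673.  23.  55.]
 [493.  20.  55.]]
board [[ 415. -150.   12.]
 [ 697. -152.   12.]
 [ 704. -334.   12.]
 [ 405. -313.   12.]]
```

```bash
python3 - <<'E'
from rig import cams
from h import *
a=cams.camera("scene")["pixels"][120:232,165:330]; b=cams.camera("side")["pixels"][195:320,210:340]
f=lambda x:cv2.resize(x,None,fx=400/x.shape[1],fy=400/x.shape[1],interpolation=cv2.INTER_CUBIC)
a,b=f(a),f(b);h=max(len(a),len(b))
p=lambda x:np.pad(x,((0,h-len(x)),(0,0),(0,0)))
cv2.imwrite("pics/crop1.png",np.hstack([p(a),p(b)])[:,:,::-1])
E
```

```text
(no output)
```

View pics/crop1.png

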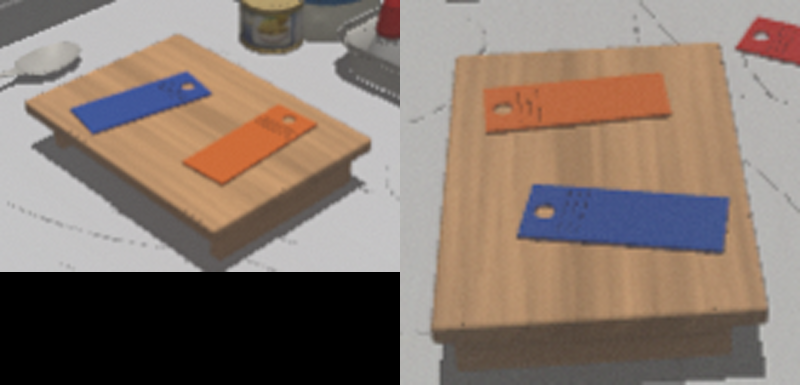

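Left half (scene): the riser's top corners are at about (27,103), (179,36), (370,146) and (213,228). Right half (side): about (458,57), (718,44), (767,312) and (434,328). Blue is clearly rotated relative to the riser, with its hole on the far end.

```bash
python3 - <<'E'
from rig import cams
from h import *
S=np.array([(27,103),(213,228),(370,146),(179,36)])*165/400+[165,120]
D=np.array([(767,312),(718,44),(458,57),(434,328)]); D=(D-[400,0])*130/400+[210,195]
for n,p in(("scene",S),("side",D)):
    c=cams.camera(n);P=cast(c,p,.055)[:,:2]*1000  # frontL, frontR, backR, backL
    print(n,P.round().tolist(),P.mean(0).round(),np.linalg.norm(np.roll(P,-1,0)-P,axis=1).round(),
     "front yaw",np.degrees(np.arctan2(*(P[0]-P[1])[::-1])).round(1),"front mid",((P[0]+P[1])/2).round())
c=cams.camera("side")
S=np.array([(228,160),(330,152),(333,187),(224,193)])
P=rect(c,"orange",.058,(220,210,310,245)) if 0 else None
E
```

```text
scene [[487.0, 294.0], [486.0, 26.0], [671.0, 13.0], [681.0, 292.0]] [581. 156.] [269. 185. 279. 194.] front yaw 89.9 front mid [487. 160.]
side [[490.0, 308.0], [486.0, 30.0], [681.0, 26.0], [685.0, 302.0]] [586. 166.] [278. 196. 276. 196.] front yaw 89.2 front mid [488. 169.]
```

>>> carry_out(steps=[[[3.2,-3.5,-0.5],1.24,1],[[3.2,-3.5,-0.5],1.24,1],[[3.2,-3.5,-0.5],1.24,1],[[3.2,-3.5,-0.5],1.24,1],[[3.2,-3.5,-0.5],1.24,1],[[3.2,-3.5,-1],1.24,1],[[3.2,-3.5,-1],1.24,1],[[3.2,-3.5,-1],1.24,1],[[3.2,-3.5,-1],1.24,1],[[3.2,-3.5,-1],1.24,1]], squeeze=40)

```text
time: 1.55
position: [0.5826, 0.2145, 0.1714]
tool_rot: [0.769, 0.639, 0.006, -0.002]
ft_force: [0.8, -0.0, 0.7]
grip_width: 0.0151
```

>>> carry_out(steps=[[[-0.3,0,-2],0,1],[[-0.3,0,-2],0,1],[[0,0,-2],0,1],[[0,0,-1.5],0,1],[[0,0,-0.5],0,1]])

```text
time: 2.05
position: [0.5854, 0.2061, 0.0889]
tool_rot: [0.773, 0.634, 0.01, 0.001]
ft_force: [0.9, 0.2, 0.5]
grip_width: 0.0002
```

```bash
python3 - <<'E'
from rig import cams,robot
from h import *
c=cams.camera("wrist");cv2.imwrite("pics/w1.png",c["pixels"][:,:,::-1])
o=robot.get_obs();print(o["position"],o["ft_force"],o["grip_width"],R.from_quat(o["tool_rot"]).as_matrix().round(3).tolist())
E
```

```text
[0.58525883 0.20609762 0.08865309] [-0.37096705 -0.14675867  0.03514505] 0.0005643916478885106 [[0.195, 0.981, 0.016], [0.981, -0.195, 0.01], [0.013, 0.014, -1.0]]
```

View pics/w1.png

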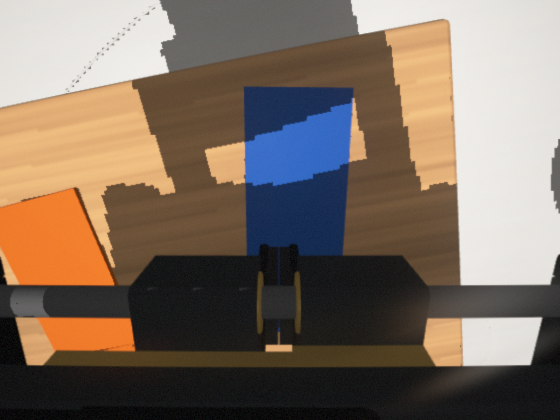

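The wrist view shows the blue scraper's plain end at (245–350, 88) and the riser's front edge at the top. The shut fingertips at about x=278 sit roughly 7 mm right of the scraper's centre line, so I'll correct that and press.

>>> carry_out(steps=[[[-0.6,0.5,0],0,1],[[-0.6,0.4,0],0,1],[[0,0,-0.2],0,1],[[0,0,-0.2],0,1],[[0,0,0],0,1]])

```text
time: 2.6
position: [0.5734, 0.2173, 0.0876]
tool_rot: [0.772, 0.635, 0.012, 0.002]
ft_force: [-0.3, 0.0, -0.7]
grip_width: 0.0006
```

>>> carry_out(steps=[[[0,0,-0.3],0,1],[[0,0,-0.3],0,1],[[0,0,-0.2],0,1],[[0,0,-0.1],0,1]])

```text
time: 3.0
position: [0.5744, 0.2175, 0.0805]
tool_rot: [0.772, 0.635, 0.013, 0.003]
ft_force: [-3.7, -1.0, 13.4]
grip_width: 0.0003
```

>>> carry_out(steps=[[[-0.5,0,-0.05],0,1],[[-0.5,0,-0.05],0,1],[[-0.5,0,-0.05],0,1]])

```text
time: 3.3
position: [0.5625, 0.2175, 0.0806]
tool_rot: [0.773, 0.635, 0.016, 0.005]
ft_force: [1.1, 0.5, 3.7]
grip_width: 0.0005
```

>>> carry_out(steps=[[[0,0,-0.15],0,1],[[-0.5,0,-0.12],0,1],[[-0.5,0,-0.12],0,1],[[-0.5,0,-0.12],0,1]])

```text
time: 3.7
position: [0.5525, 0.2181, 0.0807]
tool_rot: [0.772, 0.635, 0.023, 0.009]
ft_force: [2.2, 0.4, 6.0]
grip_width: 0.0007
```

```bash
python3 - <<'E'
from rig import cams,robot
from h import *
for n,roi in(("scene",(150,130,320,230)),("side",(220,200,350,310)),("wrist",None)):
    c=cams.camera(n);cv2.imwrite(f"pics/{n}2.png",c["pixels"][:,:,::-1])
    print(n,rect(c,"blue",.058,roi))
E
```

```text
scene (array([497.9, 227.8]), array([50.8, 23. ]), 89.3, 85.0)
side (array([498.1, 230.6]), array([49.1, 18.6]), -82.7, 122.0)
wrist (array([516.7, 225.8]), array([64.2, 49.8]), -12.7, 13448.5)
```

The scraper has followed the tool: its near end is now about at the riser edge (x≈487). It needs about 43 mm more.

>>> carry_out(steps=[[[-1,0,-0.12],0,1],[[-1,0,-0.12],0,1],[[-1,0,-0.12],0,1]])

```text
time: 4.15
position: [0.5291, 0.2189, 0.0808]
tool_rot: [0.772, 0.634, 0.03, 0.013]
ft_force: [2.3, -0.8, 6.7]
grip_width: 0.0005
```

```bash
python3 - <<'E'
from rig import cams,robot
from h import *
for n,roi in(("scene",(150,130,320,230)),("side",(220,200,350,310)),("wrist",None)):
    c=cams.camera(n);cv2.imwrite(f"pics/{n}3.png",c["pixels"][:,:,::-1])
    print(n,rect(c,"blue",.058,roi))
E
```

```text
scene (array([569.4, 203.7]), array([36.1, 30.1]), 76.8, 72.0)
side (array([572.3, 209.5]), array([47.7, 31.6]), 77.1, 105.5)
wrist (array([492.6, 227. ]), array([64. , 50.3]), -12.4, 13501.0)
```

>>> carry_out(steps=[[[-1,0,-0.12],0,1],[[-1,0,-0.12],0,1]])

```text
time: 4.5
position: [0.5124, 0.2196, 0.0808]
tool_rot: [0.772, 0.634, 0.034, 0.015]
ft_force: [2.6, -0.1, 6.6]
grip_width: 0.0001
```

```bash
python3 - <<'E'
from rig import cams,robot
from h import *
c=cams.camera("wrist");cv2.imwrite(f"pics/w4.png",c["pixels"][:,:,::-1])
print(rect(c,"blue",.058)); print(c["eye"],robot.get_obs()["ft_force"])
E
```

```text
(array([478. , 227.6]), array([64.2, 49.9]), -12.9, 13487.0)
[0.42802749 0.23113975 0.21603129] [2.13203913 1.04345671 9.12790699]
```

View pics/w4.png

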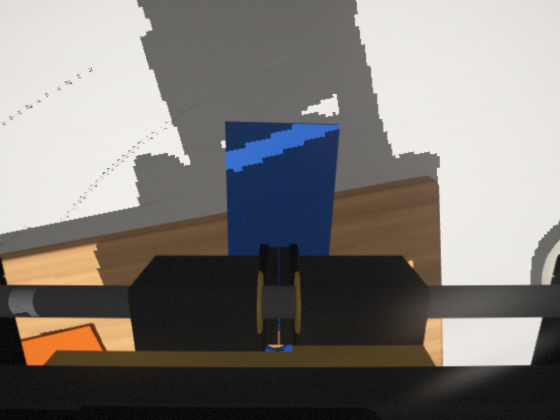

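The plain end is at (226–338, 122) and now sticks well out past the riser edge, which runs from (5,250) to (425,178). I'll cast both to get the overhang.

```bash
python3 - <<'E'
from rig import cams
from h import *
c=cams.camera("wrist")
print((cast(c,[(5,250),(228,212),(330,194),(425,178)],.055)*1000).round(1)); print((cast(c,[(226,122),(338,124),(329,255),(230,255)],.058)*1000).round(1))
E
```

```text
[[478.4  87.8  55. ]
 [481.5 201.   55. ]
 [482.6 250.7  55. ]
 [483.9 296.5  55. ]]
[[439.9 210.7  58. ]
 [450.3 258.5  58. ]
 [513.1 245.2  58. ]
 [502.7 197.1  58. ]]
```

>>> carry_out(steps=[[[-0.6,0,-0.1],0,1],[[0,0,0.3],0,1],[[0,0,1.5],0,1],[[0,0,2],0,1],[[0,0,2],0,1],[[0,0,2],0,0],[[0,0,1],0,0]])

```text
time: 5.3
position: [0.4992, 0.2185, 0.1669]
tool_rot: [0.772, 0.634, 0.027, 0.011]
ft_force: [-0.4, -0.4, -1.1]
grip_width: 0.0095
```

```bash
python3 - <<'E'
from rig import cams,robot
from h import *
c=cams.camera("wrist");cv2.imwrite(f"pics/w5.png",c["pixels"][:,:,::-1])
print(rect(c,"blue",.058))
for n,roi in(("scene",(150,130,320,230)),("side",(220,200,370,310))):
    c=cams.camera(n);cv2.imwrite(f"pics/{n}5.png",c["pixels"][:,:,::-1])
    print(n,rect(c,"blue",.058,roi))
E
```

```text
(array([502.3, 220.5]), array([128.7,  50. ]), -12.9, 9180.0)
scene (array([544.3, 209.2]), array([46.5, 33.6]), 77.7, 113.0)
side (array([547.9, 210.8]), array([47.8, 36.2]), 76.0, 226.0)
```

View pics/w5.png

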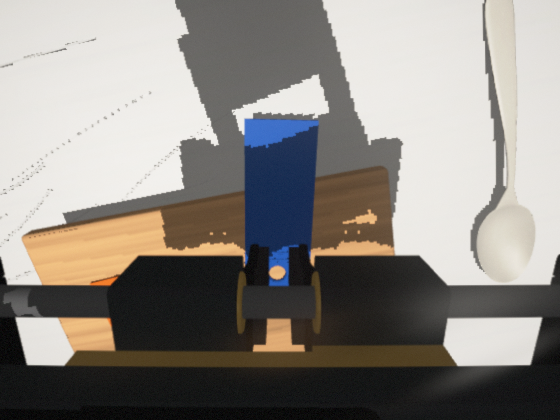

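The full scraper is visible (128.7 × 50 mm), centred at (502,220) mm with yaw −12.9°. Its plain end is near x≈439, so about 43 mm overhangs. Next I move over the overhanging part and open.

>>> carry_out(steps=[[[-1.6,0.5,0],-0.8,0],[[-1.6,0.5,0],-0.8,0],[[-1.4,0.4,0],0,0],[[-0.2,0,0],0,0],[[0,0,-1.5],0,0],[[0,0,-1.5],0,0],[[0,0,0],0,0]])

```text
time: 6.15
position: [0.4472, 0.2318, 0.1298]
tool_rot: [0.781, 0.624, 0.023, 0.01]
ft_force: [-0.2, 0.4, 0.2]
grip_width: 0.0763
```

>>> carry_out(steps=[[[0.3,0,-1],0,0],[[0.2,0,-1.5],0,0],[[0,0,-1.5],0,0],[[0,0,-0.8],0,0],[[0,0,0],0,0]])

```text
time: 6.65
position: [0.4562, 0.2319, 0.0798]
tool_rot: [0.781, 0.624, 0.025, 0.011]
ft_force: [0.0, 0.8, -0.5]
grip_width: 0.087
```

>>> carry_out(steps=[[[-0.3,0,-0.4],0,0],[[-0.1,0,-0.1],0,0],[[0,0,0],0,0]])

```text
time: 6.95
position: [0.4528, 0.232, 0.0752]
tool_rot: [0.781, 0.623, 0.026, 0.012]
ft_force: [0.6, -0.4, 0.1]
grip_width: 0.087
```

```bash
python3 - <<'E'
from rig import cams,robot
from h import *
c=cams.camera("wrist");cv2.imwrite(f"pics/w6.png",c["pixels"][:,:,::-1])
E
```

```text
(no output)
```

View pics/w6.png

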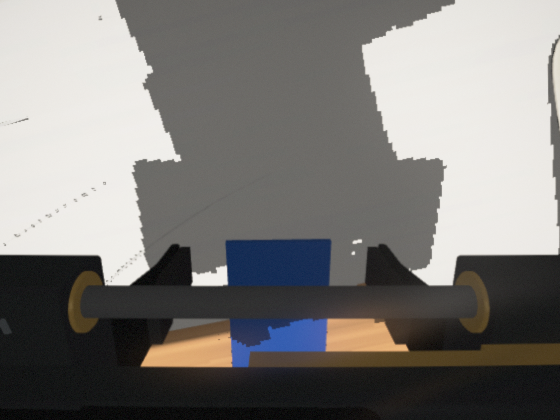

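The overhanging end at (227–330, 240) is centred between the open fingers, at (190) and (367), so I close the gripper.

>>> carry_out(steps=[[[0,0,-0.05],0,1],[[0,0,0],0,1],[[0,0,0],0,1],[[0,0,0],0,1],[[0,0,0],0,1],[[0,0,0],0,1],[[0,0,0],0,1]], squeeze=35)

```text
time: 7.7
position: [0.4536, 0.2324, 0.0761]
tool_rot: [0.781, 0.624, 0.027, 0.012]
ft_force: [0.6, -0.2, -0.4]
grip_width: 0.0488
```

>>> carry_out(steps=[[[0,0,0.5],0,1],[[0,0,0.7],0,1],[[0,0,1],0,1],[[0,0,1.5],0,1],[[0,0,1.5],0,1],[[0,0,1],0,1],[[0,0,0],0,1]])

```text
time: 8.4
position: [0.4533, 0.2323, 0.1435]
tool_rot: [0.781, 0.624, 0.028, 0.013]
ft_force: [-0.0, 0.0, -0.8]
grip_width: 0.0487
```

```bash
python3 - <<'E'
from rig import cams,robot
from h import *
c=cams.camera("side");a=c["pixels"][180:330,200:400]
d=cams.camera("scene")["pixels"][100:250,120:320]
cv2.imwrite("pics/lift7.png",cv2.resize(np.hstack([d,a]),None,fx=2,fy=2,interpolation=cv2.INTER_CUBIC)[:,:,::-1])
print(robot.get_obs()["position"],robot.get_obs()["grip_width"])
E
```

```text
[0.45250738 0.23203894 0.14217483] 0.0488299356322011
```

View pics/lift7.png

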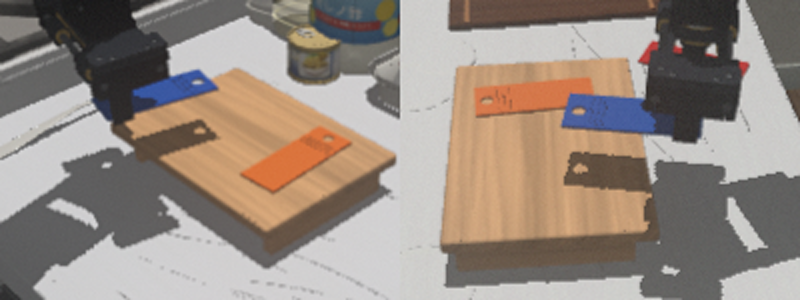

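It is held level: in both views the scraper hangs over the riser with its shadow apart, and the orange one is untouched. Now I carry it over to the board.

>>> carry_out(steps=[[[0.1,-1,0.5],0.5,1],[[0.3,-2,0.3],0.8,1],[[0.3,-3,0],0.8,1],[[0.3,-3,0],0.8,1],[[0.3,-3,0],0.8,1],[[0.3,-3,0],0.8,1],[[0.3,-3,0],0.8,1],[[0.3,-3,0],0.8,1],[[0.3,-3,0],0.8,1],[[0.3,-3,0],0.8,1]])

```text
time: 9.5
position: [0.4753, -0.0441, 0.1436]
tool_rot: [0.733, 0.68, 0.022, 0.005]
ft_force: [1.2, 0.3, -0.4]
grip_width: 0.0486
```

>>> carry_out(steps=[[[0.4,-3,0],0.9,1],[[0.4,-3,0],0.9,1],[[0.4,-3,0],0.9,1],[[0.4,-3,0],0.9,1],[[0.4,-3,0],0.9,1],[[0.4,-2.5,0],0.9,1],[[0.3,-1.2,0],0,1],[[0,0,0],0,1],[[0,0,0],0,1]])

```text
time: 10.4
position: [0.4985, -0.2407, 0.1361]
tool_rot: [0.702, 0.712, 0.021, -0.003]
ft_force: [-0.6, -0.2, -0.1]
grip_width: 0.0485
```

>>> carry_out(steps=[[[0.1,0,-1.5],0,1],[[0.1,0,-2],0,1],[[0,0,-2],0,1],[[0,0,-1.5],0,1],[[0,0,-0.7],0,1],[[0,0,0],0,1],[[0,0,0],0,1]])

```text
time: 11.1
position: [0.4982, -0.2292, 0.0571]
tool_rot: [0.699, 0.715, 0.021, -0.007]
ft_force: [0.3, 0.0, 0.7]
grip_width: 0.0486
```

```bash
python3 - <<'E'
from rig import cams,robot
from h import *
c=cams.camera("side");a=c["pixels"][100:250,180:380]
d=cams.camera("scene")["pixels"][210:360,270:470]
cv2.imwrite("pics/low8.png",cv2.resize(np.hstack([d,a]),None,fx=2,fy=2,interpolation=cv2.INTER_CUBIC)[:,:,::-1])
o=robot.get_obs();print(o["position"],o["grip_width"],o["ft_force"])
E
```

```text
[ 0.49847594 -0.22970739  0.05745833] 0.048852788542912445 [0.40212231 0.0718152  0.08490633]
```

View pics/low8.png

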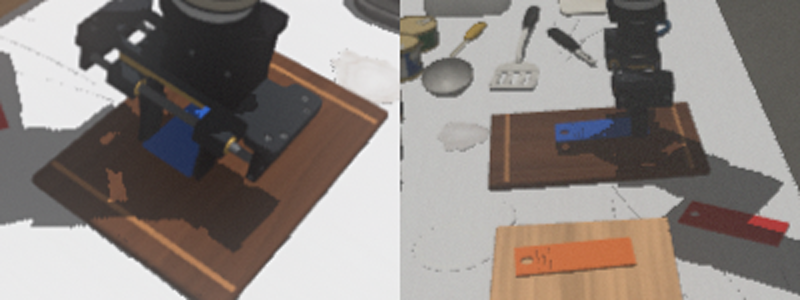

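The scraper is over the middle of the board and well inside its edges. I lower it slowly until it touches.

>>> carry_out(steps=[[[0,-0.3,-0.5],0,1],[[0,-0.3,-0.5],0,1],[[0,0,-0.3],0,1],[[0,0,-0.2],0,1],[[0,0,0],0,1]])

```text
time: 11.7
position: [0.4996, -0.2376, 0.043]
tool_rot: [0.699, 0.715, 0.021, -0.005]
ft_force: [0.2, -0.5, 0.9]
grip_width: 0.0483
```

>>> carry_out(steps=[[[0,0,-0.2],0,1],[[0,0,-0.2],0,1],[[0,0,-0.2],0,1],[[0,0,0],0,1]])

```text
time: 12.1
position: [0.4996, -0.2377, 0.0365]
tool_rot: [0.699, 0.715, 0.021, -0.005]
ft_force: [0.1, 0.3, -0.1]
grip_width: 0.0487
```

>>> carry_out(steps=[[[0,0,-0.1],0,1],[[0,0,-0.1],0,1],[[0,0,-0.05],0,1]])

```text
time: 12.4
position: [0.4997, -0.2377, 0.0355]
tool_rot: [0.699, 0.715, 0.021, -0.004]
ft_force: [-0.5, 0.8, 2.6]
grip_width: 0.0488
```

The tips have touched (2.6 N). I release and back off straight up.

>>> carry_out(steps=[[[0,0,0],0,0.4],[[0,0,0.05],0,0.3],[[0,0,0],0,0.15],[[0,0,0],0,0.1],[[0,0,0],0,0.1],[[0,0,0.5],0,0.1],[[0,0,1.5],0,0.1],[[0,0,2.5],0,0.1],[[0,0,3],0,0.1],[[0,0,3],0,0.1]])

```text
time: 13.4
position: [0.4967, -0.2355, 0.1404]
tool_rot: [0.699, 0.715, 0.021, -0.01]
ft_force: [-0.2, 0.4, 1.1]
grip_width: 0.0783
```

>>> carry_out(steps=[[[-1,2,3],0,0.1],[[-1,3,2],0,0.1],[[-1,3,0],0,0.1],[[-1,3,0],0,0.1],[[0,3,0],0,0.1],[[0,3,0],0,0.1],[[0,3,0],0,0.1],[[0,2,0],0,0.1],[[0,0,0],0,0.1],[[0,0,0],0,0.1]])

```text
time: 14.4
position: [0.4568, -0.0116, 0.2015]
tool_rot: [0.7, 0.714, 0.022, 0.0]
ft_force: [-0.2, -0.7, 0.1]
grip_width: 0.0785
```

```bash
python3 - <<'E'
from rig import cams,robot
from h import *
c=cams.camera("side");a=c["pixels"][100:250,180:380]
d=cams.camera("scene");print(rect(d,"blue",.015,(285,215,470,360)),rect(c,"blue",.015,(215,145,340,200)))
d=d["pixels"][210:360,270:470]
cv2.imwrite("pics/end9.png",cv2.resize(np.hstack([d,a]),None,fx=2,fy=2,interpolation=cv2.INTER_CUBIC)[:,:,::-1])
o=robot.get_obs();print(o["position"],o["time"],o["ft_force"])
E
```

```text
(array([ 548.3, -236.3]), array([130.1,  49.6]), 1.1, 1374.5) (array([ 549.2, -237. ]), array([126.8,  48. ]), 0.7, 321.5)
[ 0.45684018 -0.01226091  0.20133714] 14.5 [0.18514963 0.28339005 0.14680483]
```

View pics/end9.png

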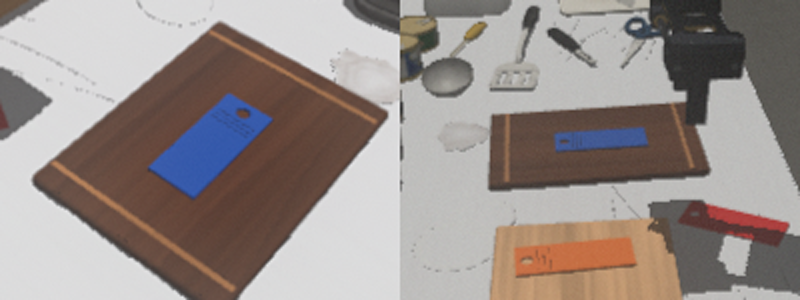

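The scraper lies flat in the middle of the board. Both views agree within 1 mm, centred at about (549,−237), and the size cast at board height is right. The arm is clear, so I hand in.

```bash
python3 -c "
from rig import robot
print(robot.hand_in())"
```

```text
the job is handed in; nothing more can be done
None
```

The blue scraper is lying flat on the pastry board, and I handed the job in at about 14.5 s. I dragged it over the riser's front edge with the shut gripper until about 43 mm stuck out. Then I gripped it there by its long sides (35 N), lifted it, carried it across and lowered it until I felt about 2.6 N of contact. After that I released it and backed the arm away.

**Last checks:** both outside cameras put the scraper's centre at about (549, −237) mm, within 1 mm of each other. Its apparent size at board height was 130 × 50 mm in one view and 127 × 48 mm in the other. It is well inside the board's edges, and the robot was clear of everything. The last picture shows the orange scraper still lying on the riser; I did not measure its position.

**What disagreed:** the cameras placed the riser's front edge at x ≈ 482 to 488 mm, so the overhang is known only to about 5 mm. The tool also drifted about 3° off vertical during the drag, and that did not affect the grip or the placing.

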